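Secure the vials and start the shaker

TASK

Get the vial shaker going, pushing with the fingers only: first fold the upright perforated retainer plate all the way down flat over the vials so that they cannot jump out, then swing the clear cover fully shut over it, and only then press the green start button in, hold it for a moment and let it go. Leave the vials standing in their wells, and leave the other things on the bench where they are.

Things in the scene. Friction and masses are not known exactly. Their poses are not given: they have to be found in the camera images.
- shaker: White bench shaker, fixed, 96 mm deep (x), 230 mm wide (y -130 to +100). Origin on the worktop under it, z up, +x to the back, +y left; turned -0.08 to 0.30 rad about z. Grey metal block, top z 62 mm, six 29 mm wells at x -17, +17, y -24, 10.5, 45, floors at z 30; four hold vials. Console at the right (y below -70), top z 70 mm, with display and green button.
- retainer (a joint): Angle (rad) of the aluminium plate with six holes: 0 = flat over the vials, caps through its holes (fixed stop); 1.57 = upright; starts 1.4 to 1.62. Hinged at the right of the wells, it folds towards the shaker's +y. Plate 72 mm wide, 3 mm thick, free end 112 mm from the hinge line. The stiff hinge stays where it is left; about 1 N on the bar moves it.
- retainer_hinge (a point): Middle of the retainer's hinge line, which runs along the shaker's x at y = -50, z = 83 mm of the shaker; fixed to the shaker, axes as the shaker's.
- retainer_bar (a point): Middle of the outer face of the orange bar on the retainer (faces right when upright, up when flat). Bar 58 mm long (x), 8.5 mm wide, 12 mm proud of the plate. Point 77.8 mm from the hinge line along the plate, 13.5 mm off its middle plane. Flat, the bar's top is at z = 96.5 mm, 7 mm above the vials' caps, so pressing it spares the vials. Axes when flat: as the shaker's.
- cover (a joint): Angle (rad) of the clear cover with dark edges: 0 = shut (fixed stop); 1.57 = standing; starts 1.75 to 1.98, leaning left. Hinged at the shaker's left end, it shuts towards the shaker's -y. Shallow box open below, 88 mm wide (x), 156 mm long, 42 mm high. Shut, its top is at z = 108 mm. The stiff hinge stays where it is left: push it all the way, about 2 N at the free edge.
- cover_hinge (a point): Middle of the cover's hinge line, which runs along the shaker's x at y = 92, z = 66 mm of the shaker; fixed to the shaker, axes as the shaker's. With the retainer still up, the shutting cover would strike it.
- cover_edge (a point): Middle of the cover's free edge, at its outer top face: 156 mm from the hinge line, 42 mm above it when shut. A dark finger lip, 60 mm long, reaches 9 mm beyond it. Axes when shut: as the shaker's.
- start_button (a joint): Travel (m) of the green start button: 0 = out, 0.006 = fully in. Springs back; about 5 N presses it fully, 4 mm in counts as pressed.
- start_button_top (a point): Middle of the top face of the green start button, 20 mm across, in a black collar of 36 mm; 80 mm above the worktop when out (collar at 74 mm), on the console at x = -20, y = -100 mm of the shaker. Pressed straight down.
- vial_0: Capped glass sample vial (red cap), 27 mm across, 59 mm high, cap 22 mm across; origin at the centre of its underside, z up. Stands loose in a well of the shaker; its cap's top is 89 mm above the worktop. Must stay in its well.
- vial_1: Capped glass sample vial (blue cap), 27 mm across, 59 mm high, cap 22 mm across; origin at the centre of its underside, z up. Stands loose in a well of the shaker; its cap's top is 89 mm above the worktop. Must stay in its well.
- vial_2: Capped glass sample vial (red cap), 27 mm across, 59 mm high, cap 22 mm across; origin at the centre of its underside, z up. Stands loose in a well of the shaker; its cap's top is 89 mm above the worktop. Must stay in its well.
- vial_3: Capped glass sample vial (white cap), 27 mm across, 59 mm high, cap 22 mm across; origin at the centre of its underside, z up. Stands loose in a well of the shaker; its cap's top is 89 mm above the worktop. Must stay in its well.
- petri_dish_0: Bystander: petri dish 63 mm across, 15 mm high, just to the right of the shaker; origin under its centre.
- stopper_0: Bystander: small red rubber stopper, 25 mm across, 24 mm high, to the right of the shaker; origin under its centre.
- petri_dish_1: Bystander: petri dish 63 mm across, 15 mm high, at the right of the bench; origin under its centre.
- measuring_cylinder: Bystander: glass measuring cylinder, foot 52 mm, 188 mm high, at the right of the bench; origin under its centre.
- beaker_250: Bystander: empty glass beaker 70 mm across, 92 mm high, at the back to the right of the incubator; origin under its centre.
- conical_flask: Bystander: stoppered conical flask, 66 mm across, 111 mm high, at the back between oven and incubator; origin under its centre.
- interface_box_a: Bystander: flat dark interface box 109 x 130 x 37 mm at the left of the bench; origin under its centre.

How it is judged:
By the outcome, as a careful person would: the job done as asked, in the order asked, and still so for the second after the job is handed in, with the robot touching nothing.
It also fails if it takes over 58 s, if anything falls off the work surface, if the arm or the gripper's body presses on something with over 40 N, if the wrist force passes 120 N, or if a joint passes its speed limit or range.

ROBOT

A 7-joint arm with a two-finger parallel gripper is mounted at the origin on a cart in front of the work surface, level with it; the furniture and walls round the work are solid. World frame = base frame: x ahead of the robot, y to its left, z up, the work surface at z = 0. Lengths are in m, angles in rad, forces in N, time in s.
With the tool pointing down it reaches from about 0.4 to 0.875 m from the base axis. Payload 6.5 kg.
Tool frame: the origin (TCP) lies at the very end of the fingers, on their centre line; the grasp point (between the pads) lies 19 mm behind it; z points along the fingers, y is the line along which they close (so a half turn about z gives the same grasp; the last joint's range is limited). The gripper opens to 85 mm and grips with 20 to 120 N. Pads are 22 mm wide; open, the fingers measure 114 mm over their backs; the gripper's body (76 mm by 85 mm) begins 54 mm behind the grasp point. The pads swing forward as they close: fully open they stand 13 mm farther back than shut.
Start: joints at [1.041, 0.536, -0.004, 1.538, 0.003, 1.067, -0.071], TCP at [0.291, -0.581, 0.21] pointing down, gripper open.
Joint ranges: [-2.7, 2.7], [-0.37, 2.16], [-1.27, 1.26], [0.24, 2.4], [-1.31, 4.45], [0.19, 1.91], [-2.76, 2.76]. Speed limits (rad/s): [2.39, 2.39, 3.14, 3.14, 3.14, 3.14, 3.14].

INTERFACE

Orientations are given as [roll, pitch, yaw] about the fixed x, y, z axes, in that order (R = Rz(yaw) Ry(pitch) Rx(roll)).
In Python, from workcell import r, vision, ticket gives the robot as it stands.
- The arm moves only by the shell command python3 -m crank 'ROWS' [FORCE]. ROWS is JSON, one flat list of numbers, 7 for each row, row after row: the shift along the tool's x, y, z in cm, then the turn, a rotation vector about the tool's x, y, z in degrees, then the finger opening in cm, from 0 to 8.54. In form: [dx, dy, dz, wx, wy, wz, claw, dx, dy, dz, wx, wy, wz, claw, ...]. A call has exactly 8 rows; each row shifts and turns the commanded pose from where the row before left it, along the tool's axes as they then stand; what a row does not reach is not made up. A row lasts 1/10 s, in which the tool goes at most 50 mm and 8.59 degrees, less where a joint would pass 70% of its speed; a pose out of reach is approached as far as the arm can. A call is refused whole if a number of a shift passes 5 or a number of a turn 8.59, either way. A call with a gripper value outside its range is refused whole. The fingers move at their own pace and stop on an object; FORCE is the grip in N (left out, the last holds). Time passes only in rows, so rows that do not move let the fingers close, or fill a call up. It gives the time, the measured TCP pose, the force, the opening and the grip force at its end, in the units of the state.
- r.state(): the state, without advancing time (a new reading comes with each control period).
- vision.snapshot(name): name is "scene" or "top"; returns the picture (384x512x3 uint8, blue, green, red); there is no depth.
- vision.camera_model(name): a dict with "fovy" (degrees; the focal length in pixels is half the picture's height over the tangent of half this angle, whatever the lens; pixels are square), "cx", "cy" (the principal point, pixels), "dist_coeffs" ([k1, k2, p1, p2, k3] as OpenCV has them; the pictures are not rectified), "rvec" (rotation vector, rad) and "tvec" (3), from world to camera coordinates, as OpenCV has them. Camera axes: x right, y down, z forward; pixel columns grow to the right and rows downward; lengths in m; the calibration is good to about 2 mm. A picture is of the moment at which its call begins. camera_model takes no time and is no camera call.
- ticket.job_done(): hands the job in; it is judged then, once.
The state is a dict: "time_s": time; "joint_positions": joint angles; "joint_vel": joint speeds; "joint_efforts": joint torques, N m; "position": TCP position; "tool_rot": TCP orientation; "force": force on the tool from outside, world axes, zero at the start; "torque": the same for the moment, N m; "opening": opening from 0.0 (shut) to 1.0 (fully open); "grip_force": force on a finger pad.
Only numpy, scipy, OpenCV 4.12 (cv2) and the standard library are available. Lean on these libraries where they do the work, as an engineer would, in place of code of your own. Each camera call takes 0.05 s, during which the arm holds its last target. There are 200 camera calls.

## Working session

There is one attempt and no reset: what is moved stays moved. The work goes in short steps, Python scripts to look and compute and a shell command to move; the robot and the scene stay as the last step left them, time stands still between calls to the robot, and variables do not carry over. Pictures are saved under pics/ and viewed, at most 10 in all, crops included, and the job is handed in when it is done.

```bash
mkdir -p pics; ls; python3 - <<'E'
from workcell import r, vision, ticket
import cv2, numpy as np
for n in ("scene","top"):
    cv2.imwrite(f"pics/{n}0.png", vision.snapshot(n)); print(n, vision.camera_model(n))
print(r.state())
a=cv2.imread("pics/scene0.png");b=cv2.imread("pics/top0.png")
E
```

```text
pics
scene {'fovy': 50.264156840912236, 'cx': 256.70282715568817, 'cy': 197.20181999501546, 'dist_coeffs': array([-0.00043929,  0.        ,  0.        ,  0.        ,  0.        ]), 'rvec': array([ 2.06133628, -0.76038491,  0.43192694]), 'tvec': array([-0.45116893,  0.29127961,  1.46220524])}
top {'fovy': 42.355078836481766, 'cx': 248.1767070196699, 'cy': 190.5257066409266, 'dist_coeffs': array([-0.16155406,  0.        ,  0.        ,  0.        ,  0.        ]), 'rvec': array([ 1.87248373, -1.81222598,  0.62239809]), 'tvec': array([0.01290834, 0.53306707, 1.4104969 ])}
{'time_s': 0.1, 'joint_positions': array([ 1.04078955,  0.53712373, -0.00444011,  1.53876848,  0.00257311,
        1.06728961, -0.07122388]), 'joint_vel': array([-0.00049588, -0.00164699, -0.0001822 , -0.00232099,  0.00047264,
        0.00166904,  0.00080722]), 'joint_efforts': array([ 2.96185484e-03, -5.84563029e+01,  1.05181586e+00, -2.59774929e+01,
        1.25859061e-02,  4.50140331e-03, -2.45742473e-05]), 'position': array([ 0.29050591, -0.58079675,  0.20938138]), 'tool_rot': array([-3.14001184e+00,  9.26892988e-05,  4.63842960e-01]), 'force': array([0.4995457 , 0.19550398, 0.04043898]), 'torque': array([-0.03765672,  0.03155272, -0.01576466]), 'grip_force': 0.0, 'opening': 0.9997469248598566}
```

View pics/scene0.png

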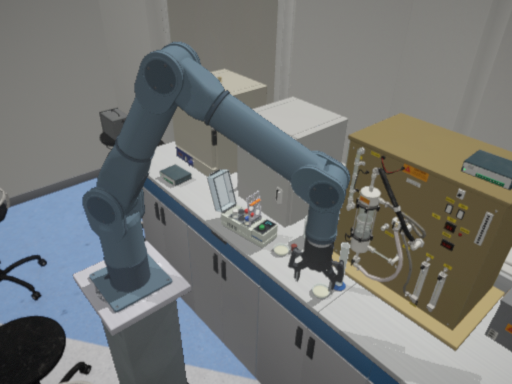

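View pics/top0.png

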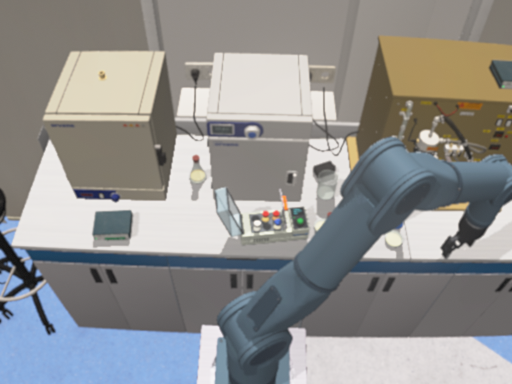

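The scene view shows the shaker near (248,215) with the cover standing at (222,190). In the top view the shaker is near (270,225), with the button around (300,213) and the orange bar around (284,200). I'll enlarge both.

```bash
python3 - <<'E'
import cv2, numpy as np
a=cv2.imread("pics/scene0.png")[160:260,195:295];b=cv2.imread("pics/top0.png")[170:270,205:320]
a=cv2.resize(a,(380,380),interpolation=cv2.INTER_CUBIC);b=cv2.resize(b,(int(115*3.6),360),interpolation=cv2.INTER_CUBIC)
im=np.zeros((380,380+414,3),np.uint8);im[:,:380]=a;im[:360,380:]=b
cv2.imwrite("pics/crop0.png",im)
for n in("scene","top"):
    i=cv2.imread(f"pics/{n}0.png");h=cv2.cvtColor(i,cv2.COLOR_BGR2HSV)
    for c,lo,hi in(("green",(45,110,50),(90,255,255)),("orange",(5,150,150),(17,255,255)),("red",(172,120,80),(180,255,255)),("red0",(0,150,80),(4,255,255)),("blue",(105,130,60),(125,255,255))):
        m=cv2.inRange(h,lo,hi);x0,y0=(195,160) if n=="scene" else (205,170)
        q=np.zeros_like(m);q[y0:y0+100,x0:x0+115]=m[y0:y0+100,x0:x0+115]
        k,_,s,ce=cv2.connectedComponentsWithStats(q)
        for j in range(1,k):
            if s[j][4]>4:print(n,c,s[j],ce[j].round(1))
E
```

```text
scene green [259 225   5   4  18] [261.2 226.5]
scene orange [251 199   9   6  17] [254.9 201.7]
scene blue [245 217   3   3   7] [246.3 218. ]
top green [297 218   6   6  27] [299.7 220.3]
top orange [283 196   4  14  27] [284.7 202.3]
top red0 [263 212   5   5  17] [265.2 213.8]
top red0 [274 212   5   4  18] [275.8 213.5]
top blue [275 220   5   4  16] [277.2 221.5]
```

View pics/crop0.png

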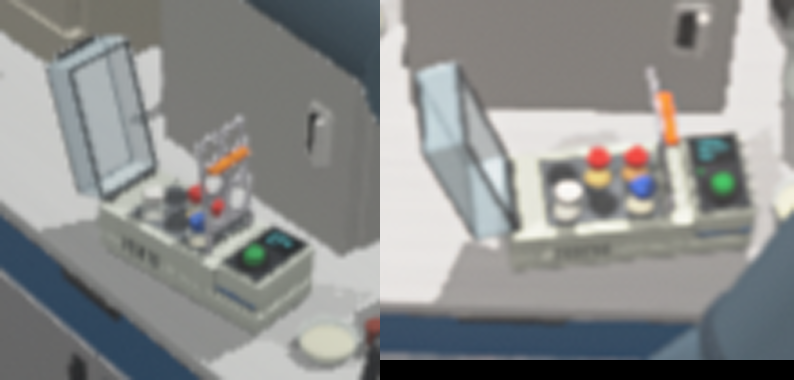

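The crop shows caps in these wells: red at back middle, red at back right, blue at front right, white at front left. The button is at top-view (299.7,220.3). I'll cast rays and fit the shaker pose.

```bash
cat > h.py <<'E'
import cv2, numpy as np
from workcell import r, vision, ticket
from scipy.spatial.transform import Rotation as R
def cam(n):
    m=vision.camera_model(n);f=192/np.tan(np.radians(m['fovy'])/2)
    return np.array([[f,0,m['cx']],[0,f,m['cy']],[0,0,1]]),m['dist_coeffs'],m['rvec'],m['tvec']
def ray(n,p):
    K,d,rv,t=cam(n);u=cv2.undistortPoints(np.array([[p]],float),K,d)[0,0]
    M=cv2.Rodrigues(rv)[0];v=M.T@np.array([*u,1]);return -M.T@t,v/np.linalg.norm(v)
def plane(n,p,z):
    o,v=ray(n,p);return o+v*(z-o[2])/v[2]
def tri(p,q):
    o,v=ray("scene",p);a,b=ray("top",q);s=np.linalg.lstsq(np.c_[v,-b],a-o,rcond=None)[0]
    P,Q=o+s[0]*v,a+s[1]*b;return (P+Q)/2,np.linalg.norm(P-Q)
def proj(n,P):
    K,d,rv,t=cam(n);return cv2.projectPoints(np.array(P,float).reshape(-1,3),rv,t,K,d)[0][:,0]
def pose():
    # shaker x,y,yaw found at start
    return POSE
E
python3 - <<'E'
from h import *
from scipy.optimize import least_squares
print("btn tri",tri((261.2,226.5),(299.7,220.3)),"bar",tri((254.9,201.7),(284.7,202.3)))
obs=[((299.7,220.3),.079,(-.02,-.1)),((265.2,213.8),.084,(.017,.0105)),((275.8,213.5),.084,(.017,-.024)),((277.2,221.5),.084,(-.017,-.024))]
W=np.array([plane("top",p,z)[:2] for p,z,_ in obs]);L=np.array([l for *_,l in obs])
W=np.vstack([W,[plane("scene",(261.2,226.5),.08)[:2],plane("scene",(246.3,218.),.084)[:2]]]);L=np.vstack([L,L[0],L[3]])
print(W)
T=lambda q,l:np.array(l)@np.array([[np.cos(q[2]),-np.sin(q[2])],[np.sin(q[2]),np.cos(q[2])]]).T+q[:2]
s=least_squares(lambda q:(T(q,L)-W).ravel(),[.6,0,.1]);q=s.x;print("pose",q,"res mm",(s.fun*1e3).round(1))
for nm,l in(("hinge",(0,-.05)),("coverhinge",(0,.092)),("button",(-.02,-.1))):print(nm,T(q,l).round(4))
for n in("scene","top"):
    print(n,proj(n,[[*T(q,l),z] for l,z in(((-.048,-.13),0),((-.048,.1),0),((-.048,-.13),.07),((.048,-.13),.07),((-.02,-.1),.08))]).round(1).tolist())
    for al in(1.4,1.5,1.6): # bar
        print(al,proj(n,[[*T(q,(0,-.05+.0778*np.cos(al)-.0135*np.sin(al))),.083+.0778*np.sin(al)+.0135*np.cos(al)]]).round(1).tolist())
    for al in(1.75,1.85,1.95):
        print("cov",al,proj(n,[[*T(q,(x,.092-.156*np.cos(al)-.042*np.sin(al)*-1*0-h*np.sin(al)*-1)),.066+.156*np.sin(al)+h*np.cos(al)] for x in(-.044,.044) for h in (0,.042)]).round(1).tolist())
E
```

```text
btn tri (array([ 0.49478843, -0.14354668,  0.07556824]), np.float64(0.0006948075999044577)) bar (array([ 0.50743616, -0.0883026 ,  0.15831972]), np.float64(0.0017556629942316038))
[[ 0.49203311 -0.14309451]
 [ 0.51105959 -0.02780362]
 [ 0.51348724 -0.06324727]
 [ 0.48138225 -0.06779879]
 [ 0.49139356 -0.14755513]
 [ 0.47848833 -0.07227703]]
pose [ 0.49357483 -0.04288535  0.17596383] res mm [-0.6 -1.7 -2.6 -1.8  1.  -0.3 -0.3 -1.7 -0.   2.7  2.6  2.8]
hinge [ 0.5023 -0.0921]
coverhinge [0.4775 0.0477]
button [ 0.4914 -0.1448]
scene [[261.8, 248.6], [219.0, 225.3], [262.3, 234.8], [277.1, 223.1], [260.7, 226.2]]
1.4 [[254.4, 202.0]]
1.5 [[256.0, 202.8]]
1.6 [[257.6, 203.8]]
cov 1.75 [[214.3, 179.0], [206.9, 177.0], [229.2, 170.5], [221.9, 168.7]]
cov 1.85 [[211.6, 178.4], [204.5, 177.5], [226.5, 170.0], [219.4, 169.2]]
cov 1.95 [[209.0, 178.2], [202.2, 178.2], [223.9, 169.9], [217.1, 170.0]]
top [[308.4, 239.0], [241.9, 247.3], [310.5, 227.8], [304.4, 204.6], [300.3, 220.3]]
1.4 [[286.1, 202.7]]
1.5 [[288.5, 202.5]]
1.6 [[290.8, 202.4]]
cov 1.75 [[235.0, 209.5], [221.5, 212.4], [231.4, 186.8], [218.3, 189.7]]
cov 1.85 [[230.0, 210.7], [216.9, 214.4], [226.6, 188.0], [213.9, 191.7]]
cov 1.95 [[225.2, 212.2], [212.7, 216.6], [222.0, 189.5], [209.9, 193.9]]
```

The pose fits to about 2–3 mm: yaw 0.176, hinge and button heights as given, retainer about 1.4 rad, cover about 1.8 rad. With the yaw set to 1.747, tool x is shaker +y, tool y is shaker +x and tool z is down. First I'll lift, turn and shut the fingers.

```bash
cat >> h.py <<'E'
POSE=np.array([.4935,-.043,.176])
def loc():
    s=r.state();p=np.array(s['position']);c,n=np.cos(POSE[2]),np.sin(POSE[2]);d=p[:2]-POSE[:2]
    return np.array([c*d[0]+n*d[1],-n*d[0]+c*d[1],p[2]]),R.from_euler('xyz',s['tool_rot'])
def togo(*ts):
    "targets in shaker frame (x,y,z); prints tool-frame shifts in cm between them, and turn to the aligned pose"
    p,Q=loc();A=R.from_euler('xyz',[np.pi,0,POSE[2]+np.pi/2]);S=R.from_euler('z',POSE[2])
    print("local mm",(p*1e3).round(1),"turn deg",np.degrees((Q.inv()*A).as_rotvec()).round(1),"F",r.state()['force'].round(1),"t",round(r.state()['time_s'],2))
    for t in ts:
        t=np.array(t);print("->",t,"cm",((A.inv()*S).apply(t-p)*100).round(2));p=t
E
python3 -m crank '[0,0,-3,0,0,-8.5,0, 0,0,-3,0,0,-8.5,0, 0,0,-1,0,0,-8.5,0, 0,0,0,0,0,-8.5,0, 0,0,0,0,0,-8.5,0, 0,0,0,0,0,-8.5,0, 0,0,0,0,0,-8.5,0, 0,0,0,0,0,-8.5,0]' 40
python3 -c "
from h import *
togo((0,-.097,.28),(0,-.097,.155))"
```

```text
time_s: 0.9
position: [0.2905, -0.581, 0.2796]
tool_rot: [-3.141, -0.001, 1.657]
force: [0.5, -0.4, 0.5]
opening: -0.001
grip_force: 0.0
local mm [-294.1 -494.2  279.6] turn deg [-0.  -0.1 -5.2] F [ 0.5 -0.4  0.5] t 0.9
-> [ 0.    -0.097  0.28 ] cm [39.72 29.41 -0.04]
-> [ 0.    -0.097  0.155] cm [-0.  -0.  12.5]
```

```bash
python3 -m crank '[0,0,0,0,0,-5.2,0, 3.9,2.9,0,0,0,0,0, 3.9,2.9,0,0,0,0,0, 3.9,2.9,0,0,0,0,0, 3.9,2.9,0,0,0,0,0, 3.9,2.9,0,0,0,0,0, 3.9,2.9,0,0,0,0,0, 3.9,2.9,0,0,0,0,0]'
python3 -c "
from h import *
togo((0,-.097,.28),(0,-.097,.155))"
```

```text
time_s: 1.7
position: [0.4447, -0.276, 0.28]
tool_rot: [-3.141, -0.0, 1.741]
force: [1.5, -0.8, -0.1]
opening: -0.001
grip_force: 0.0
local mm [ -88.8 -220.8  280. ] turn deg [-0.  -0.  -0.3] F [ 1.5 -0.8 -0.1] t 1.7
-> [ 0.    -0.097  0.28 ] cm [12.38  8.88  0.  ]
-> [ 0.    -0.097  0.155] cm [-0.  -0.  12.5]
```

```bash
python3 -m crank '[3.9,2.9,0,0,0,0,0, 3.9,2.9,0,0,0,0,0, 3.9,2.9,0,0,0,0,0, 0.7,0.3,1,0,0,-0.3,0, 0,0,3.5,0,0,0,0, 0,0,3.5,0,0,0,0, 0,0,3,0,0,0,0, 0,0,1.5,0,0,0,0]'
python3 -c "
from h import *
for n in('scene','top'): cv2.imwrite(f'pics/{n}1.png',vision.snapshot(n))
a=cv2.imread('pics/scene1.png')[150:250,190:300];b=cv2.imread('pics/top1.png')[150:250,205:315]
cv2.imwrite('pics/c1.png',cv2.resize(np.hstack([a,b]),(792,360),interpolation=cv2.INTER_CUBIC))
togo((0,-.097,.155))"
```

```text
time_s: 2.5
position: [0.5098, -0.1404, 0.1521]
tool_rot: [-3.137, -0.002, 1.747]
force: [0.5, -0.8, 0.3]
opening: 0.001
grip_force: 0.0
local mm [ -1.  -98.7 152.6] turn deg [-0.3 -0.1 -0. ] F [-0.  -0.  -0.4] t 2.6
-> [ 0.    -0.097  0.155] cm [ 0.17  0.1  -0.24]
```

View pics/c1.png

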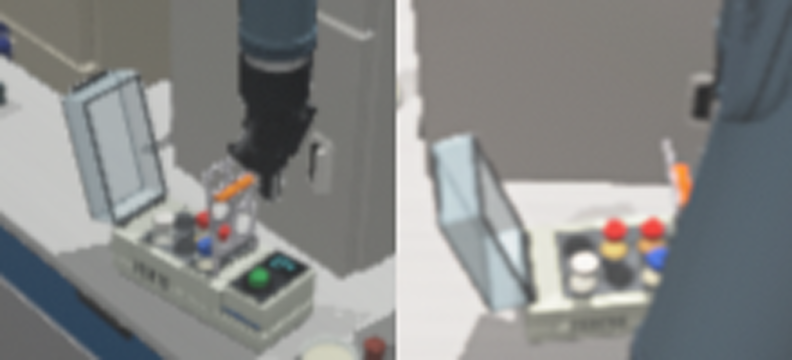

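The fingers stand just right of the orange bar and clear of it. In the scene crop the finger tip is near (265,190) and the bar near (235,187). Next I'll compute the fold arc.

```bash
python3 - <<'E'
from h import *
w=[]
for al in (1.4,1.25,1.1,.95,.8,.65,.5,.35,.2,.1,0):
    y=-.05+.0778*np.cos(al)-.0135*np.sin(al);z=.083+.0778*np.sin(al)+.0135*np.cos(al)
    k=np.clip((.65-al)/.65,0,1)
    w.append((0,round(y-.011*(1-k),4),round(z-.003*np.clip((al-.8)/.6,0,1)-.003*k,4)))
togo(*w)
E
```

```text
local mm [ -1.  -98.7 152.6] turn deg [-0.3 -0.1 -0. ] F [-0.  -0.  -0.4] t 2.6
-> [ 0.     -0.0611  0.159 ] cm [ 3.76  0.1  -0.64]
-> [ 0.     -0.0493  0.1588] cm [ 1.18 -0.    0.02]
-> [ 0.     -0.0377  0.157 ] cm [ 1.16 -0.    0.18]
-> [ 0.     -0.0267  0.1534] cm [ 1.1  -0.    0.36]
-> [ 0.     -0.0165  0.1482] cm [ 1.02 -0.    0.52]
-> [ 0.     -0.0072  0.1408] cm [ 0.93 -0.    0.74]
-> [0.     0.0033 0.1315] cm [ 1.05 -0.    0.93]
-> [0.     0.0125 0.121 ] cm [ 0.92 -0.    1.05]
-> [0.     0.0202 0.1096] cm [ 0.77 -0.    1.14]
-> [0.     0.0244 0.1017] cm [ 0.42 -0.    0.79]
-> [0.     0.0278 0.0935] cm [ 0.34 -0.    0.82]
```

```bash
python3 -m crank '[1,0.1,-0.3,0,0,0,0, 1,0,-0.3,0,0,0,0, 1,0,0,0,0,0,0, 0.75,0,0,0,0,0,0, 1.2,0,0,0,0,0,0, 1.15,0,0.2,0,0,0,0, 1.1,0,0.35,0,0,0,0, 0,0,0,0,0,0,0]'
python3 - <<'E'
from h import *
for n in('scene','top'): cv2.imwrite(f'pics/{n}2.png',vision.snapshot(n))
a=cv2.imread('pics/scene2.png')[150:250,190:300];b=cv2.imread('pics/top2.png')[150:250,205:315]
cv2.imwrite('pics/c2.png',cv2.resize(np.hstack([a,b]),(792,360),interpolation=cv2.INTER_CUBIC))
togo((0,-.0267,.1534),(0,-.0165,.1482))
E
```

```text
time_s: 3.4
position: [0.4998, -0.0671, 0.1552]
tool_rot: [-3.141, -0.001, 1.749]
force: [-0.7, 0.1, -1.0]
opening: 0.001
grip_force: 0.0
local mm [  2.1 -26.9 155.4] turn deg [-0. -0.  0.] F [-0.1 -0.2  0.7] t 3.5
-> [ 0.     -0.0267  0.1534] cm [ 0.02 -0.21  0.2 ]
-> [ 0.     -0.0165  0.1482] cm [ 1.02 -0.    0.52]
```

View pics/c2.png

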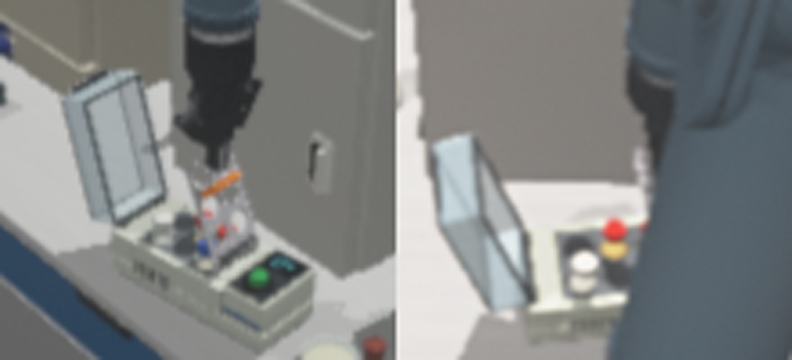

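The plate is leaning left, with the bar now at about scene pixel (252,200). I'll check the actual angle against the expected ~0.95.

```bash
python3 - <<'E'
from h import *
i=cv2.imread('pics/scene2.png');m=cv2.inRange(cv2.cvtColor(i,cv2.COLOR_BGR2HSV),(5,130,130),(17,255,255))[180:225,230:275]
y,x=np.nonzero(m);print("bar px",x.mean()+230,y.mean()+180,x.min()+230,x.max()+230,len(x))
c,n=np.cos(POSE[2]),np.sin(POSE[2]);W=lambda a,b,z:[POSE[0]+c*a-n*b,POSE[1]+n*a+c*b,z]
print("tcp",proj('scene',[r.state()['position']]))
for al in(1.4,1.3,1.2,1.1,1,.9,.8):
    P=[W(a,-.05+.0778*np.cos(al)-.0135*np.sin(al),.083+.0778*np.sin(al)+.0135*np.cos(al)) for a in(-.029,0,.029)]
    print(al,proj('scene',P).round(1).tolist())
E
```

```text
bar px 251.23529411764707 200.64705882352942 247 255 17
tcp [[250.15242443 200.9699759 ]]
1.4 [[249.7, 205.3], [254.4, 202.0], [259.1, 198.8]]
1.3 [[248.1, 204.6], [252.9, 201.4], [257.5, 198.2]]
1.2 [[246.5, 204.1], [251.3, 200.9], [256.0, 197.7]]
1.1 [[245.0, 203.8], [249.8, 200.6], [254.4, 197.4]]
1 [[243.6, 203.6], [248.3, 200.4], [253.0, 197.3]]
0.9 [[242.2, 203.7], [246.9, 200.5], [251.6, 197.4]]
0.8 [[240.9, 203.9], [245.6, 200.7], [250.3, 197.6]]
```

```bash
python3 - <<'E'
from h import *
for n in('scene','top'):print(n,ray(n,(250,200))[0].round(3))
a=cv2.imread('pics/scene0.png')[180:230,225:285];b=cv2.imread('pics/scene2.png')[180:230,225:285]
cv2.imwrite('pics/c3.png',cv2.resize(np.hstack([a,b]),(792,330),interpolation=cv2.INTER_NEAREST))
E
```

```text
scene [-0.367 -1.072  1.069]
top [-0.438  0.008  1.443]
```

View pics/c3.png

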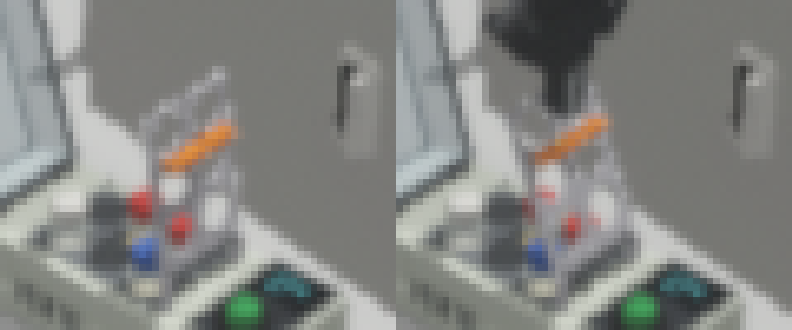

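```bash
python3 - <<'E'
from h import *
c,n=np.cos(POSE[2]),np.sin(POSE[2]);W=lambda a,b,z:[POSE[0]+c*a-n*b,POSE[1]+n*a+c*b,z]
print("c1 tcp, +20mm",proj('scene',[W(-.001,-.0987,.1526),W(-.001,-.0987,.1726)]).round(1).tolist())
p=loc()[0];print("now tcp,+10,+20,+30",proj('scene',[W(p[0],p[1],p[2]+k) for k in(0,.01,.02,.03)]).round(1).tolist())
for al in(1.4,1.2,1.1,.95):
    P=[W(a,-.05+R_*np.cos(al),.083+R_*np.sin(al)) for R_ in (.112,.0) for a in(-.036,.036)]
    print(al,proj('scene',P).round(1).tolist())
a=cv2.imread('pics/scene1.png')[180:230,225:285];b=cv2.imread('pics/scene2.png')[170:220,225:285]
cv2.imwrite('pics/c4.png',cv2.resize(np.hstack([a,b]),(792,330),interpolation=cv2.INTER_CUBIC))
E
```

```text
c1 tcp, +20mm [[264.0, 208.8], [264.2, 204.6]]
now tcp,+10,+20,+30 [[250.2, 201.0], [250.2, 198.9], [250.2, 196.8], [250.2, 194.6]]
1.4 [[244.7, 197.5], [256.6, 189.7], [248.3, 222.4], [259.7, 214.2]]
1.2 [[240.5, 196.7], [252.3, 189.0], [248.3, 222.4], [259.7, 214.2]]
1.1 [[238.5, 196.8], [250.3, 189.1], [248.3, 222.4], [259.7, 214.2]]
0.95 [[235.7, 197.3], [247.5, 189.6], [248.3, 222.4], [259.7, 214.2]]
```

View pics/c4.png

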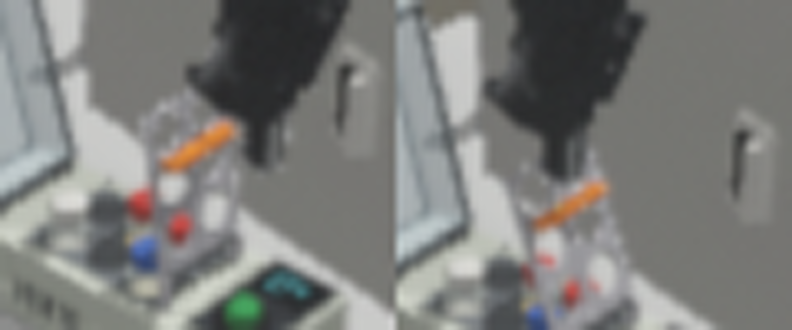

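The finger end shows as light grey, so the dark part stops about 16 mm above the TCP. The contact is consistent with the bar, and the plate is at about 1.15 rad. I'll continue partway along the arc and measure again.

```bash
python3 -m crank '[0.5,-0.1,0.3,0,0,0,0, 0.5,-0.1,0.3,0,0,0,0, 0.45,0,0.35,0,0,0,0, 0.45,0,0.35,0,0,0,0, 0.5,0,0.45,0,0,0,0, 0.5,0,0.45,0,0,0,0, 0,0,0,0,0,0,0, 0,0,0,0,0,0,0]'
python3 - <<'E'
from h import *
i=vision.snapshot('scene');cv2.imwrite('pics/scene3.png',i);m=cv2.inRange(cv2.cvtColor(i,cv2.COLOR_BGR2HSV),(5,130,130),(17,255,255))[180:225,225:275]
y,x=np.nonzero(m);print("bar px",x.mean()+225,y.mean()+180,x.min()+225,x.max()+225,len(x))
c,n=np.cos(POSE[2]),np.sin(POSE[2]);W=lambda a,b,z:[POSE[0]+c*a-n*b,POSE[1]+n*a+c*b,z]
print("tcp",proj('scene',[r.state()['position']]))
for al in(1,.9,.8,.7,.6,.5,.4,.3):
    P=[W(a,-.05+.0778*np.cos(al)-.0135*np.sin(al),.083+.0778*np.sin(al)+.0135*np.cos(al)) for a in(-.029,0,.029)]
    print(al,proj('scene',P).round(1).tolist())
togo((0,.0033,.1315),(0,.0125,.121))
E
```

```text
time_s: 4.3
position: [0.4933, -0.0409, 0.1335]
tool_rot: [-3.141, -0.0, 1.747]
force: [-0.8, 0.0, -0.2]
opening: 0.002
grip_force: 0.0
bar px 246.5 201.14285714285714 243 250 14
tcp [[244.25453379 203.00782634]]
1 [[243.6, 203.6], [248.3, 200.4], [253.0, 197.3]]
0.9 [[242.2, 203.7], [246.9, 200.5], [251.6, 197.4]]
0.8 [[240.9, 203.9], [245.6, 200.7], [250.3, 197.6]]
0.7 [[239.7, 204.3], [244.4, 201.1], [249.1, 198.0]]
0.6 [[238.6, 204.9], [243.3, 201.7], [248.0, 198.6]]
0.5 [[237.6, 205.6], [242.3, 202.4], [247.0, 199.3]]
0.4 [[236.7, 206.5], [241.4, 203.3], [246.1, 200.2]]
0.3 [[236.0, 207.5], [240.7, 204.3], [245.3, 201.2]]
local mm [  0.3   1.8 133.7] turn deg [-0.  0. -0.] F [-0.   0.2  0.5] t 4.35
-> [0.     0.0033 0.1315] cm [ 0.15 -0.03  0.22]
-> [0.     0.0125 0.121 ] cm [ 0.92 -0.    1.05]
```

The bar lags: the image gives α≈0.85, while the reported TCP would suggest about 0.5. The visible finger end also sits about 17 mm above the reported TCP. I'll go on down to TCP z 0.10, which is safe either way, and measure again.

```bash
python3 -m crank '[0.4,0,0.5,0,0,0,0, 0.4,0,0.5,0,0,0,0, 0.4,0,0.5,0,0,0,0, 0.3,0,0.5,0,0,0,0, 0.3,0,0.5,0,0,0,0, 0.2,0,0.5,0,0,0,0, 0.1,0,0.3,0,0,0,0, 0,0,0,0,0,0,0]'
python3 - <<'E'
from h import *
i=vision.snapshot('scene');cv2.imwrite('pics/scene4.png',i);m=cv2.inRange(cv2.cvtColor(i,cv2.COLOR_BGR2HSV),(5,130,130),(17,255,255))[180:225,225:275]
y,x=np.nonzero(m);print("bar px",x.mean()+225,y.mean()+180,x.min()+225,x.max()+225,len(x))
print("tcp",proj('scene',[r.state()['position']]))
togo((0,.0278,.0935))
cv2.imwrite('pics/c5.png',cv2.resize(i[160:235,205:285],(640,600),interpolation=cv2.INTER_CUBIC))
E
```

```text
time_s: 5.15
position: [0.4891, -0.0206, 0.1]
tool_rot: [-3.14, 0.0, 1.747]
force: [0.8, 0.0, -0.1]
opening: 0.004
grip_force: 0.0
bar px 242.44444444444446 204.77777777777777 238 246 9
tcp [[240.25194472 207.87961213]]
local mm [-1.000e-01  2.260e+01  1.003e+02] turn deg [-0.1  0.  -0. ] F [ 0.3  0.2 -0.5] t 5.2
-> [0.     0.0278 0.0935] cm [0.52 0.01 0.68]
```

View pics/c5.png

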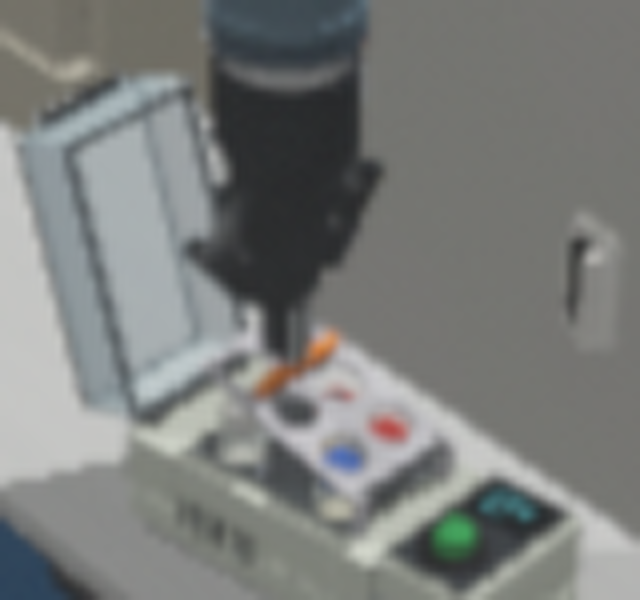

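The tip now sits on the middle of the orange bar at crop (290,360), with the plate at about 0.3 rad and the caps showing under its holes. I'll press on down in small steps and watch the force.

```bash
python3 -m crank '[0.2,0,0.4,0,0,0,0, 0.2,0,0.4,0,0,0,0, 0.1,0,0.3,0,0,0,0, 0,0,0.2,0,0,0,0, 0,0,0.2,0,0,0,0, 0,0,0,0,0,0,0, 0,0,0,0,0,0,0, 0,0,0,0,0,0,0]'
```

```text
time_s: 6.0
position: [0.4889, -0.0156, 0.0857]
tool_rot: [3.142, 0.0, 1.746]
force: [0.2, 0.4, -0.2]
opening: 0.002
grip_force: 0.0
```

```bash
python3 -m crank '[0,0,0.2,0,0,0,0, 0,0,0.2,0,0,0,0, 0,0,0.1,0,0,0,0, 0,0,0.1,0,0,0,0, 0,0,0,0,0,0,0, 0,0,0,0,0,0,0, 0,0,0,0,0,0,0, 0,0,0,0,0,0,0]'
python3 - <<'E'
from h import *
i=vision.snapshot('scene');cv2.imwrite('pics/scene5.png',i);m=cv2.inRange(cv2.cvtColor(i,cv2.COLOR_BGR2HSV),(5,130,130),(17,255,255))[180:225,225:275]
y,x=np.nonzero(m);print("bar px",x.mean()+225,y.mean()+180,x.min()+225,x.max()+225,len(x))
c,n=np.cos(POSE[2]),np.sin(POSE[2]);W=lambda a,b,z:[POSE[0]+c*a-n*b,POSE[1]+n*a+c*b,z]
for al in(.3,.2,.1,.0):
    P=[W(a,-.05+.0778*np.cos(al)-.0135*np.sin(al),.083+.0778*np.sin(al)+.0135*np.cos(al)) for a in(-.029,0,.029)]
    print(al,proj('scene',P).round(1).tolist())
togo((0,.0278,.0935))
E
```

```text
time_s: 6.8
position: [0.4889, -0.0155, 0.0797]
tool_rot: [-3.142, 0.0, 1.747]
force: [0.0, 0.5, 0.2]
opening: -0.003
grip_force: 0.0
bar px 241.625 207.875 237 245 8
0.3 [[236.0, 207.5], [240.7, 204.3], [245.3, 201.2]]
0.2 [[235.4, 208.7], [240.1, 205.5], [244.7, 202.4]]
0.1 [[234.9, 209.9], [239.6, 206.8], [244.2, 203.7]]
0.0 [[234.6, 211.3], [239.3, 208.1], [243.9, 205.0]]
local mm [ 0.3 27.9 79.7] turn deg [-0.  0. -0.] F [ 0.6 -0.2  0. ] t 6.85
-> [0.     0.0278 0.0935] cm [-0.01 -0.03 -1.38]
```

```bash
python3 -m crank '[0,0,0.1,0,0,0,0, 0,0,0.1,0,0,0,0, 0,0,0.1,0,0,0,0, 0,0,0.1,0,0,0,0, 0,0,0,0,0,0,0, 0,0,0,0,0,0,0, 0,0,0,0,0,0,0, 0,0,0,0,0,0,0]'
python3 - <<'E'
from h import *
i=vision.snapshot('scene');cv2.imwrite('pics/scene6.png',i);togo()
cv2.imwrite('pics/c6.png',cv2.resize(np.hstack([i[185:240,215:275],vision.snapshot('top')[180:235,230:290]]),(792,363),interpolation=cv2.INTER_CUBIC))
E
```

```text
time_s: 7.65
position: [0.4889, -0.0155, 0.0757]
tool_rot: [-3.142, 0.0, 1.747]
force: [0.2, 0.7, 0.0]
opening: -0.0
grip_force: 0.0
local mm [ 0.2 27.9 75.7] turn deg [-0.  0. -0.] F [-0.7  1.   0.2] t 7.7
```

View pics/c6.png

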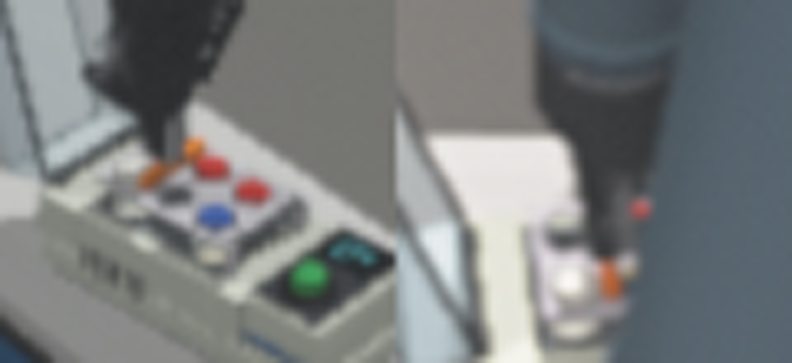

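The plate looks nearly flat with the caps through its holes, and the finger is on the bar at crop (165,165). There's no stop force yet, so I'll keep pressing until the stop is felt.

```bash
python3 -m crank '[0,0,0.1,0,0,0,0, 0,0,0.1,0,0,0,0, 0,0,0.05,0,0,0,0, 0,0,0,0,0,0,0, 0,0,0,0,0,0,0, 0,0,0,0,0,0,0, 0,0,0,0,0,0,0, 0,0,0,0,0,0,0]'
```

```text
time_s: 8.55
position: [0.4892, -0.0155, 0.0749]
tool_rot: [3.141, 0.001, 1.747]
force: [-6.6, 0.0, 22.4]
opening: 0.001
grip_force: 11.3
```

Contact is firm: 22 N at TCP z 0.075. That puts the true finger end about 21 mm above the reported TCP, in line with the images. Next I'll lift straight up, measure, and cross over the cover to its left side.

```bash
python3 -m crank '[0,0,-1,0,0,0,0, 0,0,-3,0,0,0,0, 0,0,-4.5,0,0,0,0, 0,0,-4.5,0,0,0,0, 0,0,-4.5,0,0,0,0, 4.5,0,0,0,0,0,0, 4.5,0,0,0,0,0,0, 4.5,0,0,0,0,0,0]'
python3 - <<'E'
from h import *
for n in('scene','top'):
    i=vision.snapshot(n);cv2.imwrite(f'pics/{n}7.png',i);h=cv2.cvtColor(i,cv2.COLOR_BGR2HSV)
    c,s=np.cos(POSE[2]),np.sin(POSE[2]);W=lambda a,b,z:[POSE[0]+c*a-s*b,POSE[1]+s*a+c*b,z]
    print(n,"flat bar ends exp",proj(n,[W(-.029,.0278,.0965),W(.029,.0278,.0965)]).round(1).tolist())
    for al in(.05,.1):
      yy,zz=-.05+.0778*np.cos(al)-.0135*np.sin(al),.083+.0778*np.sin(al)+.0135*np.cos(al)
      print("  at",al,proj(n,[W(-.029,yy,zz),W(.029,yy,zz)]).round(1).tolist())
    for nm,lo,hi in(("orange",(5,130,130),(17,255,255)),("red",(0,130,80),(4,255,255)),("blue",(105,130,60),(125,255,255)),("green",(45,110,50),(90,255,255))):
        m=cv2.inRange(h,lo,hi)[195:235,230:310];k,_,st,ce=cv2.connectedComponentsWithStats(m)
        for j in range(1,k):
            if st[j][4]>4:print("  ",nm,st[j][:]+[230,195,0,0,0],(ce[j]+[230,195]).round(1))
togo((0,.235,.25),(0,.235,.15))
E
```

```text
time_s: 9.35
position: [0.4651, 0.1186, 0.2488]
tool_rot: [3.14, 0.0, 1.745]
force: [0.6, 0.8, 0.4]
opening: -0.001
grip_force: 0.0
scene flat bar ends exp [[234.6, 211.3], [243.9, 205.0]]
  at 0.05 [[234.7, 210.6], [244.1, 204.3]]
  at 0.1 [[234.9, 209.9], [244.2, 203.7]]
   orange [237 206   9   7  20] [241.3 208.9]
   red [245 209   4   3   9] [246.3 209.9]
   red [251 213   4   2   7] [252.7 213.6]
   blue [246 217   3   2   6] [247.  217.5]
   green [259 225   5   4  18] [261.2 226.5]
top flat bar ends exp [[263.0, 224.4], [260.2, 210.0]]
  at 0.05 [[263.3, 223.7], [260.4, 209.3]]
  at 0.1 [[263.6, 223.0], [260.7, 208.6]]
local mm [-1.00e-01  1.70e+02  2.49e+02] turn deg [ 0.1 -0.2  0.6] F [-0.   0.6 -0.2] t 9.45
-> [0.    0.235 0.25 ] cm [ 6.5   0.01 -0.1 ]
-> [0.    0.235 0.15 ] cm [-0. -0. 10.]
```

```bash
python3 -m crank '[4,0,0,0,0,0,0, 2.5,0,0,0,0,0,0, 0,0,0,0,0,0,0, 0,0,2,0,0,0,0, 0,0,2.5,0,0,0,0, 0,0,2.5,0,0,0,0, 0,0,1.5,0,0,0,0, 0,0,0,0,0,0,0]'
python3 - <<'E'
from h import *
c,s=np.cos(POSE[2]),np.sin(POSE[2]);W=lambda a,b,z:[POSE[0]+c*a-s*b,POSE[1]+s*a+c*b,z]
def pt(a,d,o,al):return W(a,-.05+d*np.cos(al)-o*np.sin(al),.083+d*np.sin(al)+o*np.cos(al))
for n in('scene','top'):
    i=vision.snapshot(n);cv2.imwrite(f'pics/{n}8.png',i);m=cv2.inRange(cv2.cvtColor(i,cv2.COLOR_BGR2HSV),(4,120,120),(18,255,255))[195:235,230:290]
    k,_,st,ce=cv2.connectedComponentsWithStats(m)
    for j in range(1,k):
        if st[j][4]>4:print(n,st[j]+[230,195,0,0,0],(ce[j]+[230,195]).round(1))
    for al in(0,.05,.1,.2):
        P=proj(n,[pt(a,d,o,al) for a in(-.029,.029) for d in(.0735,.082) for o in(.0015,.0135)]);print(al,P.min(0).round(1),P.max(0).round(1),P.mean(0).round(1))
togo((0,.235,.164))
E
```

```text
time_s: 10.25
position: [0.4527, 0.1795, 0.1613]
tool_rot: [-3.137, 0.001, 1.746]
force: [-0.8, -0.2, 0.1]
opening: -0.001
grip_force: 0.0
scene [237 206   9   7  21] [241.3 208.8]
0 [233.8 204.7] [244.7 214.1] [239.3 209.4]
0.05 [233.9 203.9] [244.9 213.4] [239.4 208.7]
0.1 [233.9 203.2] [245.  212.7] [239.5 207.9]
0.2 [234.2 201.9] [245.5 211.4] [239.8 206.6]
0 [258.8 209.8] [264.3 226.6] [261.5 218.2]
0.05 [258.9 209.2] [264.6 225.9] [261.7 217.5]
0.1 [259.1 208.5] [264.9 225.2] [261.9 216.8]
0.2 [259.5 207.2] [265.7 223.7] [262.6 215.5]
local mm [  0.5 227.3 163.5] turn deg [-0.  0. -0.] F [0.2 0.1 0.7] t 10.35
-> [0.    0.235 0.164] cm [ 0.77 -0.05 -0.05]
```

```bash
python3 - <<'E'
from h import *
w=[];rho=.125
for al in (1.57,1.4,1.25,1.1,.95,.8,.65,.5,.35,.2,.1,0):
    w.append((0,round(.092-rho*np.cos(al)+.042*np.sin(al)+.011*min(1,al/.5),4),round(.066+rho*np.sin(al)+.042*np.cos(al)-.021,4)))
togo(*w)
E
python3 -m crank '[-2,0,0,0,0,0,0, -2,0,0,0,0,0,0, -1.5,0,0,0,0,0,0, -1,0,0,0,0,0,0, -1,0,0,0,0,0,0, -0.7,0,0,0,0,0,0, 0,0,0,0,0,0,0, 0,0,0,0,0,0,0]'
python3 - <<'E'
from h import *
togo();i=vision.snapshot('scene');cv2.imwrite('pics/scene9.png',i)
a,b=cv2.imread('pics/scene8.png'),i
c,s=np.cos(POSE[2]),np.sin(POSE[2]);W=lambda a,b,z:[POSE[0]+c*a-s*b,POSE[1]+s*a+c*b,z]
for al in(1.9,1.75,1.6,1.5,1.4):print(al,proj('scene',[W(x,.092-.156*np.cos(al)+h*np.sin(al),.066+.156*np.sin(al)+h*np.cos(al)) for x in(-.044,.044) for h in(0,.042)]).round(1).tolist())
v=cv2.resize(np.hstack([q[155:230,190:270] for q in(a,b)]),(800,375),interpolation=cv2.INTER_CUBIC);cv2.imwrite('pics/c7.png',v)
E
```

```text
local mm [  0.5 227.3 163.5] turn deg [-0.  0. -0.] F [0.2 0.1 0.7] t 10.35
-> [0.     0.1449 0.17  ] cm [-8.24 -0.05 -0.65]
-> [0.     0.1231 0.1753] cm [-2.18  0.   -0.53]
-> [0.     0.1034 0.1769] cm [-1.97  0.   -0.16]
-> [0.     0.0837 0.1755] cm [-1.97  0.    0.14]
-> [0.     0.0645 0.1711] cm [-1.92  0.    0.44]
-> [0.     0.046  0.1639] cm [-1.85  0.    0.72]
-> [0.     0.0289 0.1541] cm [-1.71  0.    0.98]
-> [0.     0.0134 0.1418] cm [-1.55  0.    1.23]
-> [ 0.     -0.0033  0.1273] cm [-1.67  0.    1.45]
-> [ 0.     -0.0178  0.111 ] cm [-1.45  0.    1.63]
-> [ 0.     -0.026   0.0993] cm [-0.82  0.    1.17]
-> [ 0.    -0.033  0.087] cm [-0.7   0.    1.23]
time_s: 11.15
position: [0.4714, 0.1033, 0.1664]
tool_rot: [3.134, -0.002, 1.748]
force: [0.5, 5.8, 12.4]
opening: -0.003
grip_force: 0.0
local mm [  3.8 147.9 166.4] turn deg [ 0.4 -0.1  0.1] F [ 0.5  5.8 12.4] t 11.15
1.9 [[210.3, 178.3], [203.3, 177.8], [225.2, 169.9], [218.2, 169.6]]
1.75 [[214.3, 179.0], [206.9, 177.1], [229.2, 170.5], [221.9, 168.7]]
1.6 [[218.6, 180.5], [210.9, 177.1], [233.5, 171.8], [225.8, 168.7]]
1.5 [[221.5, 181.9], [213.7, 177.6], [236.4, 173.2], [228.7, 169.1]]
1.4 [[224.5, 183.7], [216.6, 178.5], [239.3, 174.9], [231.6, 170.0]]
```

There's 12 N upward: the rising cover lip is probably meeting the finger linkage. I'll raise the tool 2 cm, then continue.

```bash
python3 -m crank '[0.5,0,-0.5,0,0,0,0, 0,0,-0.7,0,0,0,0, 0,0,-0.8,0,0,0,0, 0,0,0,0,0,0,0, -0.5,0,0,0,0,0,0, -0.7,0,0,0,0,0,0, -0.7,0,0,0,0,0,0, 0,0,0,0,0,0,0]'
python3 -c "
from h import *
togo();cv2.imwrite('pics/scene10.png',vision.snapshot('scene'))"
```

```text
time_s: 12.0
position: [0.4708, 0.0853, 0.1829]
tool_rot: [-3.141, 0.001, 1.745]
force: [0.6, 0.5, -1.6]
opening: 0.0
grip_force: 0.0
local mm [  0.2 130.3 182.9] turn deg [-0.   0.  -0.1] F [ 0.6  0.5 -1.6] t 12.0
```

```bash
python3 -m crank '[-1.5,0,-0.15,0,0,0,0, -1.5,0,-0.15,0,0,0,0, -1.05,0,0.1,0,0,0,0, -1.05,0,0.1,0,0,0,0, -1,0,0.25,0,0,0,0, -1,0,0.25,0,0,0,0, -1,0,0.4,0,0,0,0, -1,0,0.4,0,0,0,0]'
python3 -c "
from h import *
togo();cv2.imwrite('pics/scene11.png',vision.snapshot('scene'));togo()
q=cv2.imread('pics/scene11.png')[150:240,185:281];b=vision.snapshot('top')[150:240,205:301]
cv2.imwrite('pics/c8.png',cv2.resize(np.hstack([q,b]),(800,375),interpolation=cv2.INTER_CUBIC))"
```

```text
time_s: 12.85
position: [0.4867, -0.0035, 0.1707]
tool_rot: [-3.141, -0.0, 1.747]
force: [-0.3, 1.8, 1.0]
opening: 0.0
grip_force: 0.5
local mm [  0.2  40.1 170.7] turn deg [-0. -0. -0.] F [-0.3  1.8  1. ] t 12.85
local mm [ -0.2  38.1 170. ] turn deg [-0.1  0.  -0.1] F [-0.2 -0.9 -1.2] t 12.9
```

View pics/c8.png

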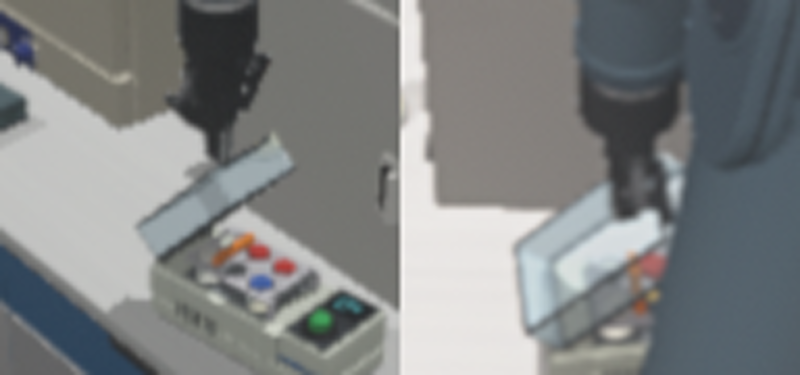

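The cover is swinging over at about 0.75 rad with the finger on its outer face, and the retainer lies flat with the bar and caps visible. I'll continue the arc.

```bash
python3 -m crank '[-0.85,0,0.5,0,0,0,0, -0.85,0,0.5,0,0,0,0, -0.8,0,0.7,0,0,0,0, -0.8,0,0.7,0,0,0,0, -0.85,0,0.8,0,0,0,0, -0.85,0,0.8,0,0,0,0, -0.75,0,0.9,0,0,0,0, -0.75,0,0.9,0,0,0,0]'
python3 -m crank '[-0.5,0,0.7,0,0,0,0, -0.4,0,0.6,0,0,0,0, -0.4,0,0.6,0,0,0,0, -0.1,0,0.2,0,0,0,0, 0,0,0,0,0,0,0, 0,0,0,0,0,0,0, 0,0,0,0,0,0,0, 0,0,0,0,0,0,0]'
python3 -c "
from h import *
togo()"
```

```text
time_s: 13.75
position: [0.498, -0.0672, 0.1123]
tool_rot: [-3.141, -0.0, 1.747]
force: [0.2, 0.7, 0.5]
opening: 0.006
grip_force: 0.3
time_s: 14.55
position: [0.5006, -0.0804, 0.0924]
tool_rot: [3.141, 0.0, 1.747]
force: [0.2, -0.5, 0.3]
opening: -0.001
grip_force: 0.0
local mm [  0.5 -38.1  92.4] turn deg [ 0.  0. -0.] F [ 0.2 -0.5  0.3] t 14.55
```

```bash
python3 -m crank '[0,0,0.2,0,0,0,0, 0,0,0.2,0,0,0,0, 0,0,0,0,0,0,0, 0,0,0,0,0,0,0, 0,0,0,0,0,0,0, 0,0,0,0,0,0,0, 0,0,0,0,0,0,0, 0,0,0,0,0,0,0]'
python3 -m crank '[0,0,0.1,0,0,0,0, 0,0,0.1,0,0,0,0, 0,0,0.05,0,0,0,0, 0,0,0,0,0,0,0, 0,0,0,0,0,0,0, 0,0,0,0,0,0,0, 0,0,0,0,0,0,0, 0,0,0,0,0,0,0]'
```

```text
time_s: 15.35
position: [0.5005, -0.0804, 0.0882]
tool_rot: [-3.142, 0.0, 1.747]
force: [-0.2, 0.3, -0.9]
opening: 0.001
grip_force: 0.0
time_s: 16.15
position: [0.5007, -0.0807, 0.0868]
tool_rot: [3.141, 0.001, 1.747]
force: [-4.0, 0.3, 12.8]
opening: -0.001
grip_force: 6.9
```

Contact at TCP z 0.0868 is exactly 0.108 − 0.021, so the cover is shut on its stop. The retainer's 0.0749 + 0.0215 = 0.0965 confirms it was flat too. One more firm press, then lift and go over the button.

```bash
python3 -m crank '[0,0,0.05,0,0,0,0, 0,0,0,0,0,0,0, 0,0,-1,0,0,0,0, 0,0,-3,0,0,0,0, -2,-0.6,0,0,0,0,0, -2.5,-0.8,0,0,0,0,0, -2,-0.5,0,0,0,0,0, 0,0,0,0,0,0,0]'
python3 - <<'E'
from h import *
togo((-.0185,-.103,.065),(-.0185,-.103,.053))
i=vision.snapshot('scene');cv2.imwrite('pics/scene12.png',i);h=cv2.cvtColor(i,cv2.COLOR_BGR2HSV)
c,s=np.cos(POSE[2]),np.sin(POSE[2]);W=lambda a,b,z:[POSE[0]+c*a-s*b,POSE[1]+s*a+c*b,z]
# dark lip rows: expected free-edge position vs angle; darkest pixel along a vertical scan
for al in(0,.05,.1):print(al,proj('scene',[W(x,.092-.156*np.cos(al)+.042*np.sin(al),.066+.156*np.sin(al)+.042*np.cos(al)) for x in(-.044,.044)]).round(1).tolist())
g=cv2.cvtColor(i,cv2.COLOR_BGR2GRAY);u=proj('scene',[W(-.044,.092-.156,.108)])[0];x=int(round(u[0]))
print(g[int(u[1])-8:int(u[1])+9,x-2:x+3].tolist())
E
```

```text
time_s: 16.95
position: [0.4925, -0.1513, 0.1252]
tool_rot: [-3.141, 0.002, 1.742]
force: [0.9, -0.2, 0.4]
opening: 0.001
grip_force: 0.0
local mm [ -19.9 -106.4  125.2] turn deg [-0.   0.1 -0.3] F [ 0.9 -0.2  0.4] t 16.95
-> [-0.0185 -0.103   0.065 ] cm [0.34 0.14 6.02]
-> [-0.0185 -0.103   0.053 ] cm [-0.  -0.   1.2]
0 [[249.8, 219.7], [263.8, 209.6]]
0.05 [[249.4, 217.9], [263.4, 207.8]]
0.1 [[248.9, 216.0], [262.9, 206.0]]
[[154, 153, 163, 164, 164], [159, 160, 161, 158, 157], [165, 165, 159, 152, 151], [166, 165, 158, 153, 151], [162, 163, 161, 157, 156], [152, 157, 163, 163, 162], [141, 149, 159, 163, 156], [117, 133, 146, 150, 124], [103, 103, 117, 113, 91], [117, 107, 99, 91, 91], [119, 116, 115, 103, 98], [134, 122, 115, 105, 100], [152, 129, 120, 110, 109], [142, 125, 121, 114, 118], [104, 112, 118, 116, 111], [86, 97, 110, 100, 87], [96, 84, 89, 85, 88]]
```

The cover's dark edge is found at row 219–220, where 219.7 was expected for shut. Now down to just above the button.

```bash
python3 -m crank '[0,0.1,2,0,0,0,0, 0,0,2,0,0,0,0, 0,0,1.3,0,0,0,0, 0,0,0.4,0,0,0,0, 0,0,0,0,0,0,0, 0,0,0,0,0,0,0, 0,0,0,0,0,0,0, 0,0,0,0,0,0,0]'
python3 -c "
from h import *
togo((-.0185,-.103,.053))"
```

```text
time_s: 17.8
position: [0.4946, -0.1478, 0.0688]
tool_rot: [3.141, 0.001, 1.747]
force: [0.8, 0.3, -0.2]
opening: 0.001
grip_force: 0.0
local mm [ -17.3 -103.3   68.8] turn deg [ 0.1  0.  -0. ] F [ 0.8  0.3 -0.2] t 17.8
-> [-0.0185 -0.103   0.053 ] cm [ 0.03 -0.12  1.58]
```

```bash
python3 -m crank '[0,-0.1,0.5,0,0,0,0, 0,0,0.4,0,0,0,0, 0,0,0.2,0,0,0,0, 0,0,0.2,0,0,0,0, 0,0,0.1,0,0,0,0, 0,0,0.1,0,0,0,0, 0,0,0,0,0,0,0, 0,0,0,0,0,0,0]'
```

```text
time_s: 18.6
position: [0.4938, -0.1481, 0.0563]
tool_rot: [3.141, 0.002, 1.747]
force: [-11.6, 1.7, 40.5]
opening: 0.0
grip_force: 20.4
```

Force is 40 N at TCP z 0.0563, and the grip-force ratio shows it comes through the fingertips. I'll ease off 2 mm and read the profile to see whether the button has bottomed.

```bash
python3 -m crank '[0,0,-0.2,0,0,0,0, 0,0,0,0,0,0,0, 0,0,0,0,0,0,0, 0,0,0,0,0,0,0, 0,0,0,0,0,0,0, 0,0,0,0,0,0,0, 0,0,0,0,0,0,0, 0,0,0,0,0,0,0]'
python3 -m crank '[0,0,-0.1,0,0,0,0, 0,0,0,0,0,0,0, 0,0,0,0,0,0,0, 0,0,0,0,0,0,0, 0,0,0,0,0,0,0, 0,0,0,0,0,0,0, 0,0,0,0,0,0,0, 0,0,0,0,0,0,0]'
python3 -m crank '[0,0,-0.2,0,0,0,0, 0,0,0,0,0,0,0, 0,0,0,0,0,0,0, 0,0,0,0,0,0,0, 0,0,0,0,0,0,0, 0,0,0,0,0,0,0, 0,0,0,0,0,0,0, 0,0,0,0,0,0,0]'
python3 -m crank '[0,0,-0.2,0,0,0,0, 0,0,0,0,0,0,0, 0,0,0,0,0,0,0, 0,0,0,0,0,0,0, 0,0,0,0,0,0,0, 0,0,0,0,0,0,0, 0,0,0,0,0,0,0, 0,0,0,0,0,0,0]'
```

```text
time_s: 19.4
position: [0.4936, -0.1481, 0.0567]
tool_rot: [3.141, 0.001, 1.747]
force: [-4.8, -0.4, 21.1]
opening: 0.004
grip_force: 10.4
time_s: 20.2
position: [0.4935, -0.1481, 0.0569]
tool_rot: [3.141, 0.001, 1.746]
force: [-2.1, 0.1, 10.7]
opening: 0.005
grip_force: 5.4
time_s: 21.0
position: [0.4934, -0.148, 0.0583]
tool_rot: [3.141, 0.0, 1.746]
force: [1.6, -1.9, 4.1]
opening: 0.003
grip_force: 2.0
time_s: 21.8
position: [0.4931, -0.1477, 0.0602]
tool_rot: [-3.142, -0.0, 1.747]
force: [2.0, -1.5, 2.2]
opening: -0.0
grip_force: 1.5
```

The profile reads 2.2 N at 0.0602, 4.1 N at 0.0583, then a hard stop at about 0.057. That is the button's spring, so it was fully in, held over a second, and is now releasing. I'll lift clear and verify.

```bash
python3 -m crank '[0,0,-1,0,0,0,0, 0,0,-3,0,0,0,0, 0,0,-4,0,0,0,0, 0,0,-4,0,0,0,0, 0,0,-4,0,0,0,0, -3,-2,0,0,0,0,0, -4,-2,0,0,0,0,0, 0,0,0,0,0,0,0]'
python3 - <<'E'
from h import *
c,s=np.cos(POSE[2]),np.sin(POSE[2]);W=lambda a,b,z:[POSE[0]+c*a-s*b,POSE[1]+s*a+c*b,z]
A=cv2.imread('pics/scene0.png')
for n in('scene','top'):
    i=vision.snapshot(n);cv2.imwrite(f'pics/{n}13.png',i);h=cv2.cvtColor(i,cv2.COLOR_BGR2HSV)
    for nm,lo,hi in(("orange",(5,90,90),(17,255,255)),("red",(0,90,80),(4,255,255)),("red2",(170,90,80),(180,255,255)),("blue",(105,90,60),(125,255,255)),("green",(45,110,50),(80,255,255)),("cyan",(80,60,60),(100,255,255))):
        m=cv2.inRange(h,lo,hi)[195:250,225:310];k,_,st,ce=cv2.connectedComponentsWithStats(m)
        for j in range(1,k):
            if st[j][4]>4:print(n,nm,st[j]+[225,195,0,0,0],(ce[j]+[225,195]).round(1),cv2.mean(i[195:250,225:310],(_==j).astype(np.uint8))[:3])
    h0=cv2.imread(f'pics/{n}0.png')
    print(n,'px changed outside shaker/robot',proj(n,[r.state()['position']]).round())
g=cv2.cvtColor(cv2.imread('pics/scene13.png'),cv2.COLOR_BGR2GRAY)
for x in(-.03,0.02,.03):
    u=proj('scene',[W(x,-.064,.108)])[0];v=int(round(u[1]));col=g[v-8:v+9,int(round(u[0]))];print('cover edge exp',u.round(1),col.tolist())
togo()
E
```

```text
time_s: 22.6
position: [0.4623, -0.2299, 0.22]
tool_rot: [-3.138, 0.002, 1.738]
force: [-0.5, 0.2, 1.0]
opening: -0.001
grip_force: 0.0
scene red [292 244   5   5  19] [293.7 245.8] (72.52631578947368, 78.52631578947368, 125.0)
scene blue [225 244   9   6  33] [228.2 247. ] (90.33333333333334, 69.36363636363636, 48.45454545454545)
scene green [259 225   5   4  18] [261.2 226.5] (79.0, 130.27777777777777, 60.94444444444444)
scene cyan [265 221   8   5  26] [268.3 222.9] (96.65384615384616, 92.57692307692308, 58.769230769230774)
scene px changed outside shaker/robot [[271. 209.]]
top px changed outside shaker/robot [[330. 203.]]
cover edge exp [252.1 218. ] [171, 164, 157, 151, 151, 156, 162, 156, 124, 91, 91, 98, 100, 109, 117, 111, 87]
cover edge exp [260.1 212.3] [119, 118, 118, 119, 138, 170, 179, 177, 165, 129, 77, 69, 86, 111, 116, 115, 104]
cover edge exp [261.6 211.2] [117, 118, 119, 118, 118, 119, 138, 168, 157, 99, 72, 80, 106, 118, 112, 114, 100]
local mm [ -60.2 -173.2  220. ] turn deg [-0.1 -0.1 -0.1] F [ 0.4 -0.7  0.7] t 22.7
```

The button is back out, the cover edge is at its shut position, and the stopper is where it was. Handing in.

```bash
python3 -c "
from workcell import ticket
print(ticket.job_done())"
```

```text
the job is handed in; nothing more can be done
None
```

I folded the retainer flat, swung the cover shut on its stop, then pressed the start button fully in, held it over a second and released it; handed in at about 23 s. The last force reading during the press was 40.5 N, on the fingertips. No verdict came back.

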